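Swing the bench magnifier over the vase and lock its arm with the wing nut

ROBOT

A 7-joint arm with a two-finger parallel gripper is mounted at the origin on the work surface. World frame = base frame: x ahead of the robot, y to its left, z up, the work surface at z = 0. Lengths are in m, angles in rad, forces in N, time in s.
With the tool pointing down it reaches from about 0.4 to 0.85 m from the base axis. Payload 4.5 kg.
Tool frame: the origin (TCP) lies between the finger pads; the fingertips stand 11 mm ahead of it and the grasp point (between the pads) lies 8 mm behind it (r.tip_reach is the distance from the TCP to the fingertips, in m); x points along the fingers, y is the direction in which the jaws open and shut, and the axes are right-handed (so a half turn about x gives the same grasp; the last joint's range is limited). The gripper opens to 88 mm and grips with 3 to 60 N. Pads are 18 mm wide; open, the fingers measure 123 mm over their backs; the gripper's body (75 mm by 187 mm) begins 45 mm behind the grasp point.
Start: joints at [1.285, 0.689, -0.195, 1.565, 0.157, 0.902, -0.215], TCP at [0.197, -0.593, 0.25] pointing down, gripper open.
Joint ranges: [-3.01, 3.01], [-0.46, 2.08], [-1.47, 1.51], [0.13, 2.56], [-1, 4.14], [0.04, 2.09], [-2.66, 2.66]. Speed limits (rad/s): [2.57, 2.57, 3.14, 3.14, 3.14, 3.14, 3.14].

INTERFACE

Orientations are given as a unit quaternion [x, y, z, w].
In Python, from plant import r gives the robot as it stands.
- The arm moves only by the tool drive_tool, never from a script. Its argument "deltas" is a list of rows, each a list of 3 entries, a list of its own where there are three numbers: the turn, a rotation vector about the tool's x, y, z in degrees, then the shift along the tool's x, y, z in cm, then the finger opening in cm, from 0 to 8.81. A call has 1 to 12 rows; each row shifts and turns the commanded pose from where the row before left it, along the tool's axes as they then stand; what a row does not reach is not made up. A row lasts 1/12 s, in which the tool goes at most 41.7 mm and 7.16 degrees, less where a joint would pass 70% of its speed; a pose out of reach is approached as far as the arm can. A call is refused whole if a number of a shift passes 4.17 or a number of a turn 7.16, either way. A call with a gripper value outside its range is refused whole. The fingers move at their own pace and stop on an object; "force" is the grip in N (left out, the last holds). Time passes only in rows, so rows that do not move let the fingers close. It gives the time, the measured TCP pose, the force and the opening at its end, in the units of the state.
- r.get_state(): the state, without advancing time (a new reading comes with each control period).
- r.snapshot(name): name is "scene" or "top"; returns a dict with "color" (400x640x3 uint8, red, green, blue), "fov_y" (degrees; the focal length in pixels is half the picture's height over the tangent of half this angle, whatever the lens; pixels are square), "cx", "cy" (the principal point, pixels), "extrinsics" (4x4, takes a point from world to camera coordinates). Camera axes: x right, y up, looking along -z (the intrinsics and any distortion apply to the point x, -y, -z); pixel columns grow to the right and rows downward; lengths in m; the calibration is good to about 2 mm. A picture is of the moment at which its call begins. There is no depth.
- r.finish_job(): hands the job in, once; it reports no verdict.
The state is a dict: "clock": time; "q": joint angles; "qd": joint speeds; "joint_torque": joint torques, N m; "tool_pos": TCP position; "eef_rot": TCP orientation; "contact_force": force on the tool from outside, world axes, zero at the start; "moment": the same for the moment, N m; "opening": opening from 0.0 (shut) to 1.0 (fully open).
Only numpy, scipy, OpenCV 4.12 (cv2) and the standard library are available. Lean on these libraries where they do the work, as an engineer would, in place of code of your own. Each camera call takes 0.05 s, during which the arm holds its last target. There are 200 camera calls.

TASK

With a fingertip, push the arm of the bench magnifier round until its lens is centred over the mouth of the small vase on the brass turntable; then lock it there by pushing the wings of the loose brass wing nut on top of the pillar, stroke after stroke clockwise (seen from above), until the nut is fully home and turns no further. Only push: do not grip the arm or the nut, and keep off the lens and its rim. Leave the vase and the other pieces on the table undisturbed.

Things in the scene. Friction and masses are not known exactly. Their poses are not given: they have to be found in the camera images.
- magnifier: bench magnifier, fixed to the table: grey cast foot 140 mm across, upright brass pillar 22 mm thick (196 mm tall, with a 12 mm steel stud above it up to 248 mm); origin on the table surface on the pillar's axis; x (level) is the direction in which the arm points when joint boom reads 0
- boom (a joint): swing of the magnifier's arm about the pillar's upright axis, rad; 0 along the magnifier's x axis, growing counter-clockwise seen from above, free from -1.6 to 1.6; the arm turns against a drag of about 0.1 N m and stays where it is left; turning the nut does not drag it (a tongued washer lies between them)
- boom_push (a point): a point on the arm, a flat steel bar 8 mm wide and 14 mm tall (199 to 213 mm above the table) that runs level from the pillar's hub (36 mm across) out to the lens rim; the point lies on the bar's centreline, halfway up it, 100 mm from the pillar's axis; x points outwards along the bar. The bar is bare from 25 to 145 mm from the pillar's axis
- lens_centre (a point): centre of the round glass lens in its level brass rim (98 mm across, 11 mm thick, about 206 mm above the table), at the end of the arm, 199 mm from the pillar's axis
- nut (a joint): turn of the brass wing nut on the upright stud at the top of the pillar, rad; grows as it is turned clockwise seen from above (0 is loosest, starts between 0 and 1.8) and stops dead at 7.0, fully home on its washer; it sinks 1.75 mm a turn. It turns against about 0.02 N m and stays where it is left
- nut_wings (a point): centre of the wing nut on the pillar's axis, at the mid-height of its two wings (244 to 246 mm above the table); x points along one wing, the other wing is opposite. Each wing is an upright rounded lobe 6 mm thick, from 9 to 32 mm from the axis at its mid-height and 11 mm above to 11 mm below this point; the hub is 25 mm across and lies below, its top 7 mm below this point; the stud (12 mm) reaches at most 5 mm above this point between the wings
- turntable: lacquered brass turntable, 150 mm across and 45 mm high, that spins freely; origin on the table surface under its centre. It stands about 200 mm from the pillar, on one side or the other of the arm; a dark low hardwood display stand (120 mm across, 30 mm high) stands on the other side
- vase_mouth (a point): centre of the mouth of the small pink-flowered white porcelain vase (67 mm across, 110 mm tall, mouth 37 mm) that stands loose in the middle of the turntable; the mouth is 155 mm above the table, the lens passes 45 mm above it
- vase: the same vase, 0.24 kg; origin at the centre of its foot, z up along its axis
- coffee_can: gilt-rimmed white porcelain coffee can (straight cup, 60 mm across, 62 mm tall, loop handle) on the display stand; leave alone; origin under its centre
- cream_jug: pewter cream jug, 72 mm across, 84 mm tall, loose; leave alone; origin under its centre
- calipers: steel outside calipers, 155 mm long, 8 mm high, lying loose; leave alone; origin under its middle
- tap_hammer: brass tapping hammer with ebony handle, 175 mm long, lying loose; leave alone; origin under its middle
- snuff_box: round blue enamel snuff box, 62 mm across, 28 mm tall, loose; leave alone; origin under its centre
There are look-alikes about, which are no part of the job. Leave any green or purple look-alike of the vase alone.

How it is judged:
On the way, in this order (a step that is already met when the one before it is completed fails the run):
1. the lens is centred over the vase's mouth (horizontal distance between lens_centre and vase_mouth below 0.015 m and value of joint nut below 6 rad), for 0.2 s.
2. the wing nut is fully home with the lens still over the vase (horizontal distance between lens_centre and vase_mouth below 0.015 m and value of joint nut above 6.75 rad), for 0.2 s.
At the end, for the whole second after the job is handed in: the lens centre is within 15 mm (seen from above) of the centre of the vase's mouth, the wing nut is within 0.25 rad of its stop at 7.0, and the vase stands upright and still (all of step 2 and linear speed of vase below 0.02 m/s and angle between vase's own z axis and vertical below 0.1 rad); the robot touches nothing.
It fails at once if the wing nut is gripped (squeezed with 8 N or more on both faces of its wings) ((contact force between the fingers and nut_c0 above 8 N or contact force between the fingers and nut_c1 above 8 N) and (contact force between the fingers and nut_c2 above 8 N or contact force between the fingers and nut_c3 above 8 N)).
It fails at once if the arm is gripped (squeezed with 8 N or more from both sides) (contact force between the fingers and boom_c0 above 8 N and contact force between the fingers and boom_c1 above 8 N).
It fails at once if the lens or its rim is touched (contact force between any of the fingers, the arm and boom_c3 above 0.5 N or contact force between any of the fingers, the arm and boom_c4 above 0.5 N).
It fails at once if the vase is shifted more than 10 mm or tipped (distance of vase from where it was at the start of the episode above 0.01 m or angle between vase's own z axis and vertical above 0.15 rad).
It fails at once if another piece is shifted more than 15 mm (distance of any of coffee_can, cream_jug, calipers, tap_hammer, snuff_box from where it was at the start of the episode above 0.015 m).
It also fails if it takes over 58 s, if anything falls off the work surface, if the arm or the gripper's body presses on something with over 40 N, if the wrist force passes 120 N, or if a joint passes its speed limit or range.

## Working session

There is one attempt and no reset: what is moved stays moved. The work goes in short steps, Python scripts to look and compute and a tool call to move; the robot and the scene stay as the last step left them, time stands still between calls to the robot, and variables do not carry over. Pictures are saved under pics/ and viewed, about 8 in all and at most 12, crops included, and the job is handed in when it is done.

Besides the shell and the picture viewer there is one more tool, called after "Call:" as name([rows], argument=value, ...), one row to a line, values as JSON. drive_tool: Moves the arm, as the interface text tells. Its arguments: {"type":"object","properties":{"deltas":{"type":"array","items":{"type":"array"}},"force":{"type":"number"}},"required":["deltas"]}

```bash
ls; mkdir -p pics
cat > h.py <<'E'
import numpy as np, cv2
from plant import r
def snap(n,f):
    s=r.snapshot(n); cv2.imwrite(f'pics/{f}.png',s['color'][:,:,::-1]); np.save(f'pics/{f}.npy',s,allow_pickle=True); return s
def load(f): return np.load(f'pics/{f}.npy',allow_pickle=True).item()
def foc(s): return 200/np.tan(np.radians(s['fov_y'])/2)
def ray(s,u,v,z):
    E=np.array(s['extrinsics']);f=foc(s)
    d=E[:3,:3].T@np.array([(u-s['cx'])/f,-(v-s['cy'])/f,-1]);c=-E[:3,:3].T@E[:3,3]
    return c+d*(z-c[2])/d[2]
def proj(s,p):
    E=np.array(s['extrinsics']);f=foc(s);q=E[:3,:3]@np.array(p)+E[:3,3]
    return s['cx']+f*q[0]/-q[2], s['cy']-f*q[1]/-q[2]
E
python3 - <<'E'
from h import *
for n in('scene','top'):
    s=snap(n,n+'0');print(n,s['fov_y'],s['cx'],s['cy'],[k for k in s]);E=np.array(s['extrinsics']);print(-E[:3,:3].T@E[:3,3],E[:3,:3].round(3).tolist())
print(r.get_state(), r.tip_reach)
E
```

```text
pics
scene 43.02677115903998 318.88169063457485 201.7036849892081 ['color', 'fov_y', 'cx', 'cy', 'extrinsics']
[ 0.96419134 -0.82046425  1.63335851] [[0.884, 0.467, -0.003], [-0.395, 0.752, 0.528], [0.249, -0.465, 0.849]]
top 49.25053010007209 321.87078203439256 195.44357394780067 ['color', 'fov_y', 'cx', 'cy', 'extrinsics']
[ 0.33647187 -0.001884    1.46461225] [[0.01, -1.0, 0.002], [0.99, 0.01, 0.143], [-0.143, 0.001, 0.99]]
{'clock': 0.1, 'q': array([ 1.28481082,  0.68987321, -0.19453629,  1.56621626,  0.15732946,
        0.90246933, -0.21511236]), 'qd': array([ 0.00083587, -0.00310525, -0.00082387, -0.00222851, -0.00103444,
        0.00114182,  0.00106351]), 'joint_torque': array([-3.18244602e-03, -5.28495884e+01, -1.27157684e+00, -1.53836882e+01,
       -5.26020862e-02,  2.02232230e-03,  4.48090145e-05]), 'tool_pos': array([ 0.1962753 , -0.59282722,  0.24901374]), 'eef_rot': array([-0.69794997, -0.11315193,  0.69821363, -0.11207233]), 'contact_force': array([ 0.66742026,  0.41380203, -0.05857902]), 'moment': array([-0.02344241,  0.01386654,  0.04734486]), 'opening': 0.9935251331059392} 0.011
```

View pics/scene0.png

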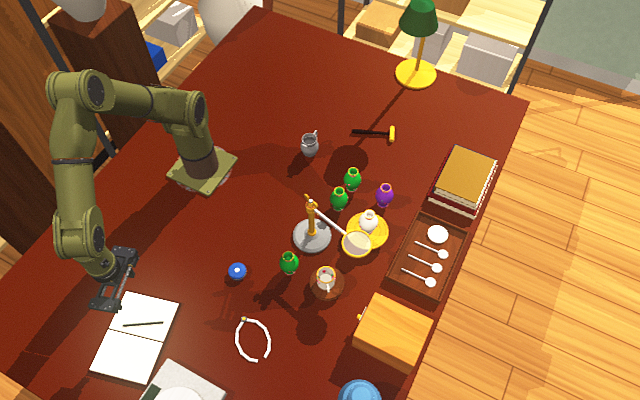

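View pics/top0.png

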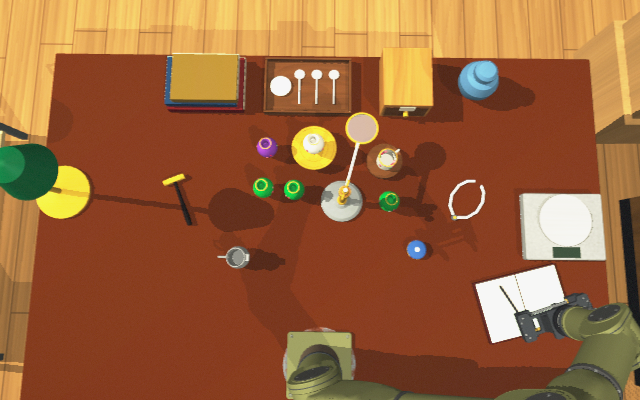

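Candidates for the vase: white with pink flowers on the turntable, top (313,143). Look-alikes: green at (263,187), (293,189) and (388,200), purple at (266,147). The choice is the white one. The lens is at (362,128) and the pillar at (343,195). I'll check this in one close crop of both views.

Run:
```python
from h import *
a=load('top0');b=load('scene0')
A=cv2.resize(a['color'][105:225,275:405],None,fx=4,fy=4,interpolation=cv2.INTER_CUBIC)
B=cv2.resize(b['color'][185:265,290:395],None,fx=6,fy=6,interpolation=cv2.INTER_CUBIC)[:480,:630]
A=A[:480]
B=cv2.resize(b['color'][190:255,292:392],None,fx=2.8*1,fy=2.8,interpolation=cv2.INTER_CUBIC)
c=np.zeros((480,800,3),np.uint8);c[:480,:520]=A;c[:B.shape[0],520:800]=B
cv2.imwrite('pics/crop.png',c[:,:,::-1])
hsv=cv2.cvtColor(a['color'],cv2.COLOR_RGB2HSV)
# yellow turntable top z=.045
m=cv2.inRange(hsv,(22,150,120),(35,255,255));m[:, :285]=0;m[:,342:]=0;m[:120]=0;m[175:]=0
ct=max(cv2.findContours(m,0,1)[0],key=cv2.contourArea);e=cv2.fitEllipse(cv2.convexHull(ct));print('turntable',e,ray(a,*e[0],.045), e[1][1]/foc(a)*1.42)
# grey foot
m=((hsv[:,:,1]<50)&(hsv[:,:,2]>90)).astype(np.uint8);m[:175]=0;m[228:]=0;m[:,:315]=0;m[:,370:]=0
ct=max(cv2.findContours(m,0,1)[0],key=cv2.contourArea);e=cv2.fitEllipse(cv2.convexHull(ct));print('foot',e,ray(a,*e[0],.012),ray(a,*e[0],0))
```

```text
turntable ((313.50799560546875, 147.36050415039062), (42.98027420043945, 43.7600212097168), 72.31733703613281) [0.70288919 0.02676293 0.045     ] 0.1424135593105318
foot ((341.1115417480469, 200.75244140625), (40.63294982910156, 41.29045867919922), 96.59832763671875) [ 0.52829871 -0.06751863  0.012     ] [ 0.52988339 -0.06806084  0.        ]
```

View pics/crop.png

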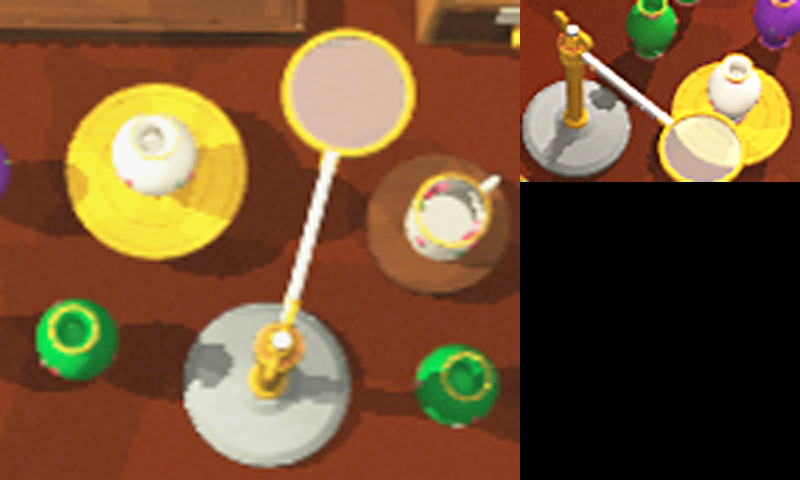

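Run:
```python
from h import *
a=load('top0');b=load('scene0')
hsv=cv2.cvtColor(a['color'],cv2.COLOR_RGB2HSV)
m=cv2.inRange(hsv,(15,100,100),(38,255,255));m[:108]=0;m[150:]=0;m[:,:340]=0;m[:,382:]=0
ct=max(cv2.findContours(m,0,1)[0],key=cv2.contourArea);e=cv2.fitEllipse(cv2.convexHull(ct));L=ray(a,*e[0],.206);print('lens',e,L)
f=lambda u,v:(275+(u+.5)/4-.5,105+(v+.5)/4-.5)
V=ray(a,*f(152,139),.155);S=ray(a,*f(282,342),.248)
P=np.array([.528,-.0675])
print('mouth',V,'stud',S,'L-P',np.linalg.norm((L[:2]-P)),'V-P',np.linalg.norm(V[:2]-P),'S-L',np.linalg.norm(S[:2]-L[:2]),'S-V',np.linalg.norm(S[:2]-V[:2]))
for u,v in((290,307),(268,385),(282,342)):print(u,v,ray(a,*f(u,v),.245)[:2])
g=lambda u,v:(292+u/2.8,190+v/2.8)
print('scene: mouth',ray(b,*g(739,62)if 0 else g(739-520,62),.155),'stud',ray(b,*g(573-520,32),.248),'lens',ray(b,*g(703-520,150),.206))
B=cv2.resize(b['color'][185:225,295:345],None,fx=8,fy=8,interpolation=cv2.INTER_CUBIC)
A=cv2.resize(a['color'][172:212,320:370],None,fx=8,fy=8,interpolation=cv2.INTER_CUBIC)
cv2.imwrite('pics/nut.png',np.hstack([A,B])[:,:,::-1])
```

```text
lens ((361.4281311035156, 128.14894104003906), (33.30223083496094, 33.7908935546875), 49.272560119628906) [ 0.72156378 -0.11860233  0.206     ]
mouth [0.69979473 0.02758259 0.155     ] stud [ 0.52749558 -0.06808343  0.248     ] L-P 0.2001958675715948 V-P 0.1963520549039457 S-L 0.2005358468967984 S-V 0.19707609350761712
290 307 [ 0.55315182 -0.07387232]
268 385 [ 0.49719531 -0.05843954]
282 342 [ 0.52796662 -0.06824667]
scene: mouth [0.70419921 0.03348297 0.155     ] stud [ 0.53507472 -0.07256339  0.248     ] lens [ 0.72567145 -0.11941053  0.206     ]
```

View pics/nut.png

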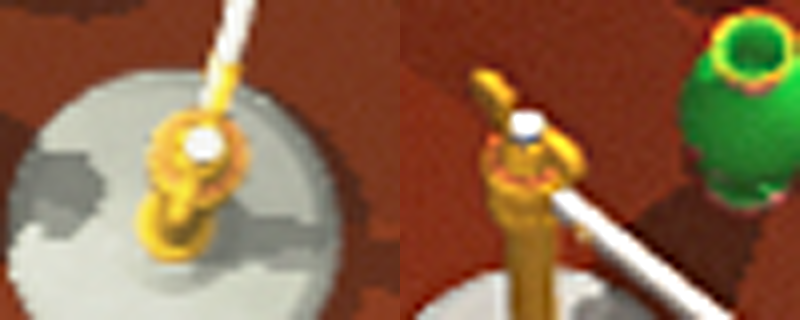

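```bash
cat >> h.py <<'E'
from scipy.spatial.transform import Rotation as R
def st():
    s=r.get_state();M=R.from_quat(s['eef_rot']).as_matrix()
    print('t %.2f pos'%s['clock'],s['tool_pos'].round(4),'F',s['contact_force'].round(2),'M',s['moment'].round(3),'q',s['q'].round(2),'op %.3f'%s['opening']);print('axes x,y,z',M.T.round(3).tolist(), 'yaw(y) %.1f'%np.degrees(np.arctan2(M[1,1],M[0,1])),'yaw(z) %.1f'%np.degrees(np.arctan2(M[1,2],M[0,2])))
    return s,M
def to(p,yz=None):
    "tool-frame shift (cm) to p and turn about tool x (deg) to bring z-yaw to yz"
    s,M=st();print('shift cm',(M.T@(np.array(p)-s['tool_pos'])*100).round(2))
    tgt=R.from_matrix(np.array([[0,0,-1],[-np.sin(np.radians(yz)),np.cos(np.radians(yz)),0],[np.cos(np.radians(yz)),np.sin(np.radians(yz)),0]]).T) if yz is not None else None
    if tgt is not None: print('rotvec deg (tool)',np.degrees((R.from_matrix(M).inv()*tgt).as_rotvec()).round(2),'det',np.linalg.det(tgt.as_matrix()).round(2))
E
python3 - <<'E'
from h import *
c,s_=np.cos(np.radians(-14.6)),np.sin(np.radians(-14.6))
p=[.528+.095*c,-.068+.095*s_,.30];print(p)
to(p,-14.6)
to(p,180-14.6)
E
```

```text
[np.float64(0.6199323711957873), np.float64(-0.0919465890330958), 0.3]
t 0.10 pos [ 0.1963 -0.5928  0.249 ] F [ 0.67  0.41 -0.06] M [-0.023  0.014  0.047] q [ 1.28  0.69 -0.19  1.57  0.16  0.9  -0.22] op 0.994
axes x,y,z [[-0.001, 0.001, -1.0], [0.314, -0.949, -0.002], [-0.949, -0.314, 0.0]] yaw(y) -71.7 yaw(z) -161.7
shift cm [ -5.05 -34.23 -55.97]
rotvec deg (tool) [-1.4707e+02 -1.1000e-01  4.0000e-02] det 1.0
t 0.10 pos [ 0.1963 -0.5928  0.249 ] F [ 0.67  0.41 -0.06] M [-0.023  0.014  0.047] q [ 1.28  0.69 -0.19  1.57  0.16  0.9  -0.22] op 0.994
axes x,y,z [[-0.001, 0.001, -1.0], [0.314, -0.949, -0.002], [-0.949, -0.314, 0.0]] yaw(y) -71.7 yaw(z) -161.7
shift cm [ -5.05 -34.23 -55.97]
rotvec deg (tool) [3.293e+01 3.000e-02 9.000e-02] det 1.0
```

Call:
drive_tool([
  [[0,0,0],[-1.5,0,0],5.6],
  [[0,0,0],[-1.8,-1,-1.5],5.6],
  [[0,0,0],[-1.8,-1.7,-2.8],5.6],
  [[0,0,0],[0,-1.7,-2.8],5.6],
  [[0,0,0],[0,-1.7,-2.8],5.6],
  [[0,0,0],[0,-1.7,-2.8],5.6],
  [[0,0,0],[0,-1.7,-2.8],5.6],
  [[0,0,0],[0,-1.7,-2.8],5.6],
  [[0,0,0],[0,-1.7,-2.8],5.6],
  [[0,0,0],[0,-1.7,-2.8],5.6],
  [[0,0,0],[0,-1.7,-2.8],5.6],
  [[0,0,0],[0,-1.7,-2.8],5.6],
])

```text
clock: 1.1
tool_pos: [0.4205, -0.3282, 0.3005]
eef_rot: [-0.698, -0.113, 0.698, -0.112]
contact_force: [-0.1, -0.5, 0.7]
opening: 0.635
```

Call:
drive_tool([
  [[0,0,0],[0,-1.7,-2.8],5.6],
  [[0,0,0],[0,-1.7,-2.8],5.6],
  [[0,0,0],[0,-1.7,-2.8],5.6],
  [[0,0,0],[0,-1.7,-2.8],5.6],
  [[0,0,0],[0,-1.7,-2.8],5.6],
  [[0,0,0],[0,-1.7,-2.8],5.6],
  [[0,0,0],[0,-1.7,-2.8],5.6],
  [[0,0,0],[0,-1.7,-2.8],5.6],
  [[0,0,0],[0,-1.5,-2.5],5.6],
  [[0,0,0],[0,0,0],5.6],
  [[0,0,0],[0,0,0],5.6],
])

```text
clock: 2.02
tool_pos: [0.6093, -0.1058, 0.3]
eef_rot: [-0.698, -0.114, 0.698, -0.114]
contact_force: [-0.6, -0.4, 0.4]
opening: 0.637
```

Call:
drive_tool([
  [[6.6,0,0],[0,0,0],5.6],
  [[6.6,0,0],[0,0,0],5.6],
  [[6.6,0,0],[0,0,0],5.6],
  [[6.6,0,0],[0,0,0],5.6],
  [[6.6,0,0],[0,0,0],5.6],
  [[0,0,0],[0,0,0],5.6],
  [[0,0,0],[0,0,0],5.6],
])

```text
clock: 2.6
tool_pos: [0.608, -0.1096, 0.3006]
eef_rot: [-0.701, 0.09, 0.702, 0.089]
contact_force: [0.3, -0.1, 0.1]
opening: 0.639
```

Run:
```python
from h import *
c,s_=np.cos(np.radians(-14.6)),np.sin(np.radians(-14.6))
p=[.528+.095*c,-.068+.095*s_,.30]
to(p,180-14.6)
```

```text
t 2.60 pos [ 0.608  -0.1096  0.3006] F [ 0.27 -0.07  0.05] M [ 0.007  0.004 -0.019] q [ 0.12  0.62 -0.02  1.53  0.02  0.99 -1.74] op 0.639
axes x,y,z [[-0.001, -0.001, -1.0], [-0.252, -0.968, 0.001], [-0.968, 0.252, 0.001]] yaw(y) -104.6 yaw(z) 165.4
shift cm [ 0.06 -2.01 -0.71]
rotvec deg (tool) [-0.01  0.04 -0.08] det 1.0
```

Call:
drive_tool([
  [[0,0,0],[0,-2.0,-0.7],5.6],
  [[0,0,0],[0,0,0],5.6],
  [[0,0,0],[1.5,0,0],5.6],
  [[0,0,0],[1.5,0,0],5.6],
  [[0,0,0],[1.5,0,0],5.6],
  [[0,0,0],[1.5,0,0],5.6],
  [[0,0,0],[1.5,0,0],5.6],
  [[0,0,0],[1.0,0,0],5.6],
  [[0,0,0],[0,0,0],5.6],
  [[0,0,0],[0,0,0],5.6],
])

```text
clock: 3.43
tool_pos: [0.6203, -0.0909, 0.2155]
eef_rot: [-0.701, 0.09, 0.702, 0.09]
contact_force: [-0.5, 0.1, 0.3]
opening: 0.632
```

Run:
```python
from h import *
st()
a=snap('top','top1');b=snap('scene','scene1')
A=cv2.resize(a['color'][95:220,285:415],None,fx=3,fy=3,interpolation=cv2.INTER_CUBIC)
B=cv2.resize(b['color'][150:275,280:410],None,fx=3,fy=3,interpolation=cv2.INTER_CUBIC)
cv2.imwrite('pics/c1.png',np.hstack([A,B])[:,:,::-1])
```

```text
t 3.43 pos [ 0.6203 -0.0909  0.2155] F [-0.5   0.12  0.31] M [ 0.103 -0.026 -0.005] q [ 0.09  0.73 -0.02  1.6   0.02  0.82 -1.77] op 0.632
axes x,y,z [[-0.001, -0.0, -1.0], [-0.253, -0.968, 0.0], [-0.968, 0.253, 0.001]] yaw(y) -104.6 yaw(z) 165.4
```

View pics/c1.png

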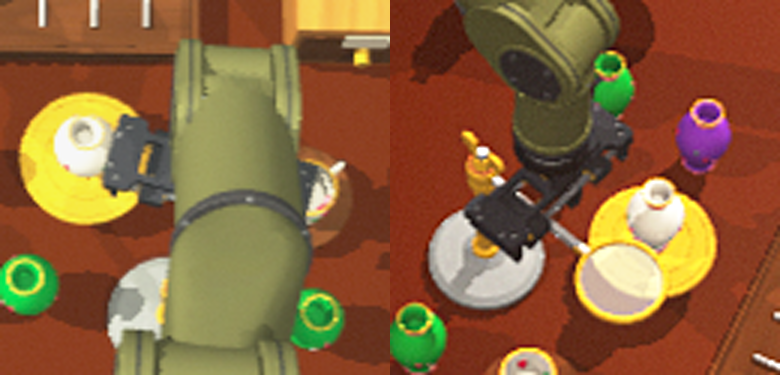

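Call:
drive_tool([
  [[0,0,0],[0,-0.8,0],5.6],
  [[0,0,0],[0,-0.8,0],5.6],
  [[0,0,0],[0,-0.8,0],5.6],
  [[-4,0,0],[0,-0.66,0.17],5.6],
  [[-4,0,0],[0,-0.66,0.17],5.6],
  [[-4,0,0],[0,-0.66,0.17],5.6],
  [[-4,0,0],[0,-0.66,0.17],5.6],
  [[0,0,0],[0,0,0],5.6],
  [[0,0,0],[0,0,0],5.6],
])

```text
clock: 4.28
tool_pos: [0.6244, -0.0388, 0.216]
eef_rot: [0.707, 0.008, -0.707, 0.008]
contact_force: [0.3, 0.0, 0.2]
opening: 0.634
```

```bash
cat >> h.py <<'E'
P=np.array([.528,-.068])
def boomrep():
    s,M=st();d=M.T@(np.append(P,s['tool_pos'][2])-s['tool_pos']);print('axis in tool (cm)',(d*100).round(2))
E
python3 -c "
from h import *
boomrep()"
```

```text
t 4.28 pos [ 0.6244 -0.0388  0.216 ] F [0.34 0.   0.24] M [-0.016 -0.034 -0.031] q [ 0.04  0.73 -0.1   1.6   0.09  0.82 -1.64] op 0.634
axes x,y,z [[0.001, 0.001, -1.0], [0.023, -1.0, -0.001], [-1.0, -0.023, -0.001]] yaw(y) -88.7 yaw(z) -178.7
axis in tool (cm) [-0.01  2.69  9.71]
```

Call:
drive_tool([
  [[-4,0,0],[0,-0.64,0.2],5.6],
  [[-4,0,0],[0,-0.64,0.2],5.6],
  [[-4,0,0],[0,-0.64,0.2],5.6],
  [[-4,0,0],[0,-0.64,0.2],5.6],
  [[-4,0,0],[0,-0.64,0.2],5.6],
  [[0,0,0],[0,0,0],5.6],
  [[0,0,0],[0,0,0],5.6],
])

```text
clock: 4.87
tool_pos: [0.6093, -0.0103, 0.2159]
eef_rot: [0.695, 0.13, -0.695, 0.13]
contact_force: [-0.1, -0.3, 0.3]
opening: 0.638
```

Run:
```python
from h import *
boomrep()
a=snap('top','top2');b=snap('scene','scene2')
A=cv2.resize(a['color'][95:220,275:405],None,fx=3,fy=3,interpolation=cv2.INTER_CUBIC)
B=cv2.resize(b['color'][150:275,280:410],None,fx=3,fy=3,interpolation=cv2.INTER_CUBIC)
cv2.imwrite('pics/c2.png',np.hstack([A,B])[:,:,::-1])
```

```text
t 4.87 pos [ 0.6093 -0.0103  0.2159] F [-0.14 -0.27  0.3 ] M [-0.02  -0.041  0.052] q [ 0.05  0.71 -0.19  1.65  0.18  0.8  -1.42] op 0.638
axes x,y,z [[0.0, 0.0, -1.0], [0.361, -0.933, -0.0], [-0.933, -0.361, -0.0]] yaw(y) -68.8 yaw(z) -158.8
axis in tool (cm) [-0.    2.45  9.67]
```

View pics/c2.png

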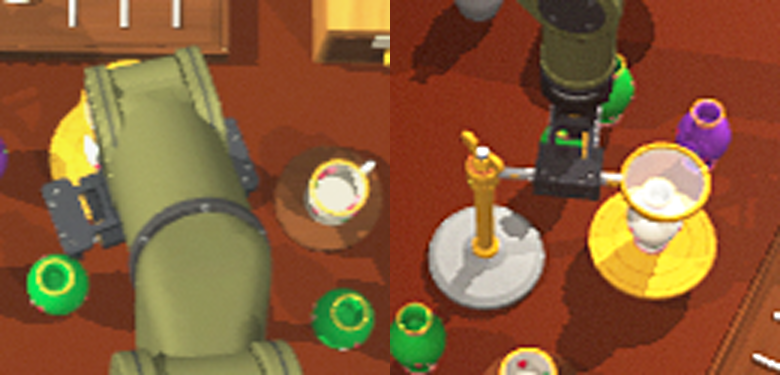

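```bash
cat >> h.py <<'E'
def lens(s,box):
    u0,u1,v0,v1=box;h=cv2.cvtColor(s['color'],cv2.COLOR_RGB2HSV)[v0:v1,u0:u1]
    m=cv2.inRange(h,(18,130,120),(35,255,255))
    return m
E
python3 - <<'E'
from h import *
b0=load('scene0');b2=load('scene2')
# hand-read rim extremes, scene2 crop: left622 right711 top145 bottom223 -> centre
L2=(280+(622+711)/2/3-390/3, 150+(145+223)/2/3)
print('lens2',L2,ray(b2,*L2,.206))
# ellipse by glass (pale pinkish) in scene0
for n,s in(('0',b0),('2',b2)):
    hsv=cv2.cvtColor(s['color'],cv2.COLOR_RGB2HSV)
    u,v=(357,243) if n=='0' else map(int,L2)
    m=cv2.inRange(hsv,(0,0,110),(40,125,255));k=np.zeros_like(m);cv2.circle(k,(u,v),20,255,-1);m&=k
    ct=max(cv2.findContours(m,0,1)[0],key=cv2.contourArea);e=cv2.fitEllipse(cv2.convexHull(ct));p=ray(s,*e[0],.206)
    print(n,e,p,'rad',np.linalg.norm(p[:2]-P),'ang',np.degrees(np.arctan2(*(p[:2]-P)[::-1])))
B=cv2.resize(b0['color'][203:228,352:388],None,fx=10,fy=10,interpolation=cv2.INTER_CUBIC)
a=load('top0');A=cv2.resize(a['color'][128:153,295:331],None,fx=10,fy=10,interpolation=cv2.INTER_CUBIC)
cv2.imwrite('pics/m.png',np.hstack([A,B])[:,:,::-1])
E
```

```text
lens2 (372.16666666666663, 211.33333333333334) [0.71752666 0.00979565 0.206     ]
0 ((354.87371826171875, 241.20518493652344), (23.39678382873535, 32.865840911865234), 123.30258178710938) [ 0.71511872 -0.11550795  0.206     ] rad 0.1930554891485482 ang -14.245929303904346
2 ((370.81427001953125, 210.38653564453125), (21.836925506591797, 27.04840850830078), 96.98033142089844) [0.71209818 0.01101747 0.206     ] rad 0.20033946247734008 ang 23.229675641282178
```

View pics/m.png

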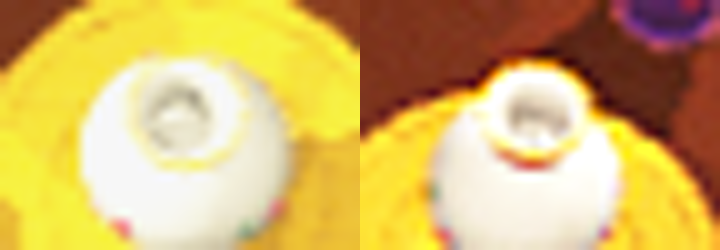

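Run:
```python
from h import *
a=load('top0');b=load('scene0')
for n,s,u,v in(('top',a,313.35,139.15),('scene',b,369.4,213.7)):
    p=ray(s,u,v,.155);print(n,p,'rad',np.linalg.norm(p[:2]-P),'ang',np.degrees(np.arctan2(*(p[:2]-P)[::-1])))
# stud top in scene
print(ray(b,292+53.5/2.8,190+32/2.8,.248))
print('expected lens px in scene for angles',[(g,np.round(proj(b,[P[0]+.199*np.cos(np.radians(g)),P[1]+.199*np.sin(np.radians(g)),.206]),1)) for g in(-14.6,23,26,29,32)])
```

```text
top [0.70053294 0.02535179 0.155     ] rad 0.19616873410400432 ang 28.416335268526808
scene [0.70433391 0.02664235 0.155     ] rad 0.20012701126659213 ang 28.22344950309307
[ 0.53558297 -0.07229606  0.248     ]
expected lens px in scene for angles [(-14.6, array([356.1, 242.6])), (23, array([370.4, 210.6])), (26, array([370.4, 207.8])), (29, array([370.3, 205.1])), (32, array([370. , 202.5]))]
```

Call:
drive_tool([
  [[-3,0,0],[0,-0.48,0.13],5.6],
  [[-3,0,0],[0,-0.48,0.13],5.6],
  [[0,0,0],[0,0,0],5.6],
  [[0,0,0],[0,0,0],5.6],
  [[0,0,0],[0,0,0],5.6],
])

```text
clock: 5.38
tool_pos: [0.6032, -0.003, 0.2157]
eef_rot: [0.687, 0.166, -0.687, 0.166]
contact_force: [0.1, 0.0, -0.1]
opening: 0.637
```

Run:
```python
from h import *
boomrep()
b=snap('scene','scene3')
hsv=cv2.cvtColor(b['color'],cv2.COLOR_RGB2HSV)
def edge(vals,lo):pass
B=cv2.resize(b['color'][150:275,280:410],None,fx=4,fy=4,interpolation=cv2.INTER_CUBIC)
cv2.imwrite('pics/c3.png',B[:,:,::-1])
for g in (27,28.4,30):
    print(g,(np.array(proj(b,[P[0]+.199*np.cos(np.radians(g)),P[1]+.199*np.sin(np.radians(g)),.206]))-[280,150])*4)
```

```text
t 5.38 pos [ 0.6032 -0.003   0.2157] F [ 0.07  0.03 -0.1 ] M [ 0.007  0.021 -0.014] q [ 0.06  0.7  -0.22  1.67  0.2   0.79 -1.36] op 0.637
axes x,y,z [[0.0, -0.0, -1.0], [0.457, -0.89, 0.0], [-0.89, -0.457, -0.0]] yaw(y) -62.8 yaw(z) -152.8
axis in tool (cm) [-0.    2.35  9.66]
27 [361.5286616  227.78323914]
28.4 [361.22849732 222.73645624]
30 [360.71032549 216.98953522]
```

View pics/c3.png

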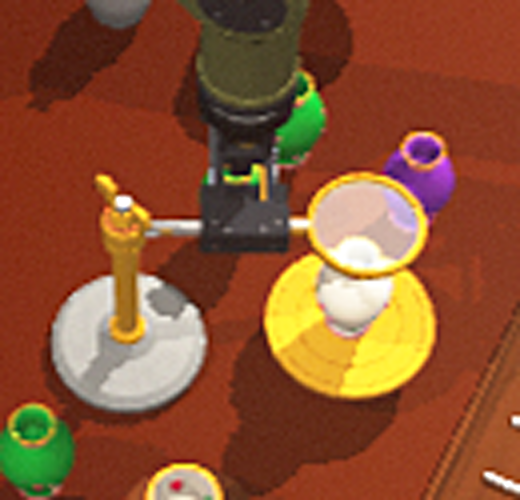

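Call:
drive_tool([
  [[0,0,0],[0,0.7,0],5.6],
  [[0,0,0],[0,0.7,0],6.4],
  [[0,0,0],[0,0.7,0],6.4],
  [[0,0,0],[-1.5,0,0],6.4],
  [[0,0,0],[-2,0,0],6.4],
  [[0,0,0],[-2,0,0],6.4],
  [[0,0,0],[-2,0,0],6.4],
  [[0,0,0],[-1,0,0],6.4],
  [[0,0,0],[0,0,0],6.4],
  [[0,0,0],[0,0,0],6.4],
])

```text
clock: 6.27
tool_pos: [0.6127, -0.0218, 0.3005]
eef_rot: [0.687, 0.167, -0.687, 0.167]
contact_force: [0.1, -0.2, 0.2]
opening: 0.729
```

Call:
drive_tool([
  [[-7,0,0],[0,0,0],6.4],
  [[-7,0,0],[0,0,0],6.4],
  [[-7,0,0],[0,0,0],6.4],
  [[-7,0,0],[0,0,0],6.4],
  [[-7,0,0],[0,0,0],6.4],
  [[-7,0,0],[0,0,0],6.4],
  [[-7,0,0],[0,0,0],6.4],
  [[-7,0,0],[0,0,0],6.4],
  [[-7,0,0],[0,0,0],6.4],
  [[-7,0,0],[0,0,0],6.4],
  [[-7,0,0],[0,0,0],6.4],
  [[-7,0,0],[0,0,0],6.4],
])

```text
clock: 7.27
tool_pos: [0.6117, -0.0216, 0.2988]
eef_rot: [0.396, 0.586, -0.398, 0.584]
contact_force: [-0.5, 0.7, -0.3]
opening: 0.724
```

Call:
drive_tool([
  [[-7,0,0],[0,0,0],6.4],
  [[-7,0,0],[0,0,0],6.4],
  [[-7,0,0],[0,0,0],6.4],
  [[0,0,0],[0,0,0],6.4],
  [[0,0,0],[0,0,0],6.4],
  [[0,0,0],[0,0,0],6.4],
])

```text
clock: 7.77
tool_pos: [0.6122, -0.0214, 0.2998]
eef_rot: [0.287, 0.647, -0.287, 0.646]
contact_force: [0.4, 0.1, 0.3]
opening: 0.726
```

```bash
sed -i 's/^P=.*/P=np.array([.529,-.068])/' h.py
python3 - <<'E'
from h import *
boomrep();to([.5193,-.0767,.295],312-360)
a=snap('top','top4')
A=cv2.resize(a['color'][95:220,275:405],None,fx=4,fy=4,interpolation=cv2.INTER_CUBIC)
cv2.imwrite('pics/c4.png',A[:,:,::-1])
E
```

```text
t 7.77 pos [ 0.6122 -0.0214  0.2998] F [0.36 0.09 0.32] M [-0.019 -0.111 -0.001] q [ 0.36  0.7  -0.75  1.52  0.51  1.12  0.24] op 0.726
axes x,y,z [[-0.002, 0.0, -1.0], [0.741, 0.671, -0.001], [0.671, -0.741, -0.001]] yaw(y) 42.2 yaw(z) -47.8
axis in tool (cm) [ 0.01 -9.29 -2.13]
t 7.77 pos [ 0.6122 -0.0214  0.2998] F [0.36 0.09 0.32] M [-0.019 -0.111 -0.001] q [ 0.36  0.7  -0.75  1.52  0.51  1.12  0.24] op 0.726
axes x,y,z [[-0.002, 0.0, -1.0], [0.741, 0.671, -0.001], [0.671, -0.741, -0.001]] yaw(y) 42.2 yaw(z) -47.8
shift cm [  0.49 -10.6   -2.14]
rotvec deg (tool) [ 0.15 -0.06  0.07] det 1.0
```

View pics/c4.png

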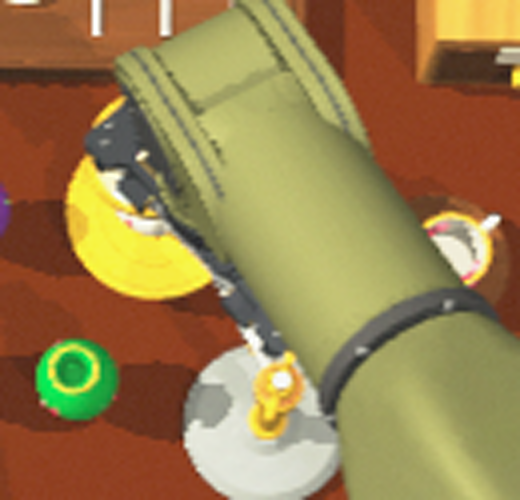

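Call:
drive_tool([
  [[0,0,0],[0,-2.6,-0.5],6.4],
  [[0,0,0],[0,-2.6,-0.5],6.4],
  [[0,0,0],[0,-2.6,-0.5],6.4],
  [[0,0,0],[0,-2.6,-0.5],6.4],
  [[0,0,0],[0,-0.2,-0.1],6.4],
  [[0,0,0],[0,0,0],6.4],
  [[0,0,0],[0,0,0],6.4],
])

```text
clock: 8.4
tool_pos: [0.5209, -0.0766, 0.3011]
eef_rot: [0.286, 0.646, -0.286, 0.647]
contact_force: [0.3, 0.1, -0.2]
opening: 0.727
```

Run:
```python
from h import *
boomrep()
a=snap('top','top5');b=snap('scene','scene5')
A=cv2.resize(a['color'][95:220,275:405],None,fx=3,fy=3,interpolation=cv2.INTER_CUBIC)
B=cv2.resize(b['color'][150:275,280:410],None,fx=3,fy=3,interpolation=cv2.INTER_CUBIC)
cv2.imwrite('pics/c5.png',np.hstack([A,B])[:,:,::-1])
```

```text
t 8.40 pos [ 0.5209 -0.0766  0.3011] F [ 0.33  0.09 -0.18] M [-0.01  -0.118 -0.044] q [ 0.54  0.58 -0.79  1.78  0.49  0.99  0.29] op 0.727
axes x,y,z [[0.002, 0.0, -1.0], [0.74, 0.673, 0.001], [0.673, -0.74, 0.001]] yaw(y) 42.3 yaw(z) -47.7
axis in tool (cm) [ 0.    1.18 -0.09]
```

View pics/c5.png

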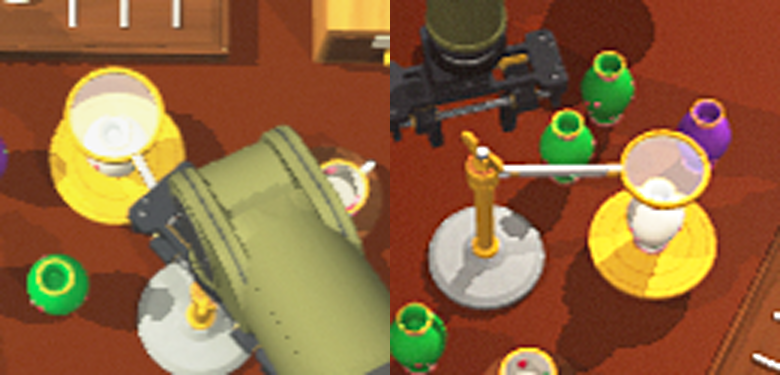

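Run:
```python
from h import *
a=load('top5')
p=ray(a,312.67,132.5,.206);print('lens',p,'ang',np.degrees(np.arctan2(*(p[:2]-P)[::-1])),np.linalg.norm(p[:2]-P))
hsv=cv2.cvtColor(a['color'],cv2.COLOR_RGB2HSV)
m=cv2.inRange(hsv,(0,0,110),(40,110,255));k=np.zeros_like(m);cv2.circle(k,(313,132),16,255,-1);m&=k
ct=max(cv2.findContours(m,0,1)[0],key=cv2.contourArea);e=cv2.fitEllipse(cv2.convexHull(ct));print(e,ray(a,*e[0],.206))
b=load('scene5');print(np.array(proj(b,[.5209,-.0766,.29]))*1)
```

```text
lens [0.70670646 0.02656642 0.206     ] ang 28.01965769439086 0.20130174796573144
((312.7179260253906, 133.22866821289062), (27.974559783935547, 29.220863342285156), 99.56566619873047) [0.70447126 0.0263957  0.206     ]
[306.13792329 193.56729625]
```

Call:
drive_tool([
  [[0,0,0],[1.2,-0.1,-0.1],6.4],
  [[0,0,0],[1.2,0,0],6.4],
  [[0,0,0],[1.2,0,0],6.4],
  [[0,0,0],[1.2,0,0],6.4],
  [[0,0,0],[0,0,0],6.4],
  [[0,0,0],[0,0,0],6.4],
])

```text
clock: 9.0
tool_pos: [0.5191, -0.0762, 0.2524]
eef_rot: [0.286, 0.647, -0.285, 0.647]
contact_force: [-0.4, 0.5, -1.0]
opening: 0.726
```

```bash
python3 -c "
from h import *
boomrep()"
```

```text
t 9.00 pos [ 0.5191 -0.0762  0.2524] F [-0.42  0.5  -0.96] M [-0.011 -0.145  0.023] q [ 0.51  0.64 -0.75  1.85  0.56  0.88  0.23] op 0.726
axes x,y,z [[-0.001, 0.001, -1.0], [0.739, 0.674, 0.0], [0.674, -0.739, -0.001]] yaw(y) 42.4 yaw(z) -47.6
axis in tool (cm) [0.   1.28 0.06]
```

Call:
drive_tool([
  [[6,0,0],[0,0,-0.136],6.4],
  [[6,0,0],[0,0,-0.136],6.4],
  [[6,0,0],[0,0,-0.136],6.4],
  [[6,0,0],[0,0,-0.136],6.4],
  [[6,0,0],[0,0,-0.136],6.4],
  [[6,0,0],[0,0,-0.136],6.4],
  [[6,0,0],[0,0,-0.136],6.4],
  [[6,0,0],[0,0,-0.136],6.4],
  [[6,0,0],[0,0,-0.136],6.4],
  [[6,0,0],[0,0,-0.136],6.4],
  [[0,0,0],[0,0,0],6.4],
])

```text
clock: 9.92
tool_pos: [0.5167, -0.0632, 0.2539]
eef_rot: [0.572, 0.416, -0.57, 0.417]
contact_force: [1.3, 0.0, 0.6]
opening: 0.724
```

```bash
cat >> h.py <<'E'
def nutim(n):
    a=snap('top',n);b=snap('scene',n+'s')
    A=cv2.resize(a['color'][95:220,275:405],None,fx=3,fy=3,interpolation=cv2.INTER_CUBIC)
    B=cv2.resize(b['color'][160:225,290:355],None,fx=6,fy=6,interpolation=cv2.INTER_CUBIC)[:375,:390]
    cv2.imwrite(f'pics/c{n}.png',np.hstack([A,B])[:,:,::-1])
E
python3 -c "
from h import *
boomrep();nutim('n6')"
```

```text
t 9.92 pos [ 0.5167 -0.0632  0.2539] F [1.32 0.03 0.64] M [-0.018 -0.182 -0.015] q [ 0.32  0.57 -0.45  1.87  0.34  0.77 -0.63] op 0.724
axes x,y,z [[0.003, 0.0, -1.0], [0.952, -0.305, 0.003], [-0.305, -0.952, -0.001]] yaw(y) -17.7 yaw(z) -107.7
axis in tool (cm) [0.   1.31 0.08]
```

View pics/cn6.png

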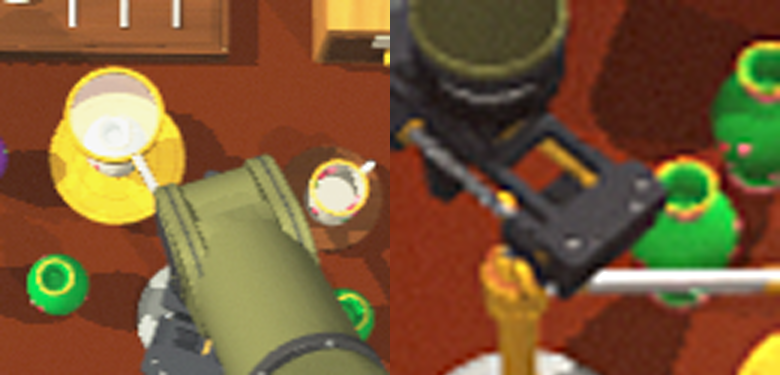

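Call:
drive_tool([
  [[6,0,0],[0,0,-0.136],6.4],
  [[6,0,0],[0,0,-0.136],6.4],
  [[6,0,0],[0,0,-0.136],6.4],
  [[6,0,0],[0,0,-0.136],6.4],
  [[6,0,0],[0,0,-0.136],6.4],
  [[6,0,0],[0,0,-0.136],6.4],
  [[6,0,0],[0,0,-0.136],6.4],
  [[6,0,0],[0,0,-0.136],6.4],
  [[6,0,0],[0,0,-0.136],6.4],
  [[0,0,0],[0,0,0],6.4],
])

```text
clock: 10.85
tool_pos: [0.5237, -0.0553, 0.253]
eef_rot: [0.698, 0.113, -0.698, 0.113]
contact_force: [0.4, 0.1, 0.3]
opening: 0.727
```

```bash
python3 -c "
from h import *
boomrep()"
```

```text
t 10.85 pos [ 0.5237 -0.0553  0.253 ] F [0.39 0.11 0.35] M [ 0.057 -0.114  0.092] q [ 0.12  0.56 -0.17  1.86  0.13  0.74 -1.37] op 0.727
axes x,y,z [[0.001, 0.0, -1.0], [0.315, -0.949, 0.0], [-0.949, -0.315, -0.001]] yaw(y) -71.7 yaw(z) -161.7
axis in tool (cm) [ 0.    1.37 -0.1 ]
```

Call:
drive_tool([
  [[6,0,0],[0,0,-0.136],6.4],
  [[6,0,0],[0,0,-0.136],6.4],
  [[6,0,0],[0,0,-0.136],6.4],
  [[6,0,0],[0,0,-0.136],6.4],
  [[6,0,0],[0,0,-0.136],6.4],
  [[6,0,0],[0,0,-0.136],6.4],
  [[6,0,0],[0,0,-0.136],6.4],
  [[6,0,0],[0,0,-0.136],6.4],
  [[0,0,0],[0,0,0],6.4],
  [[0,0,0],[0,0,0],6.4],
])

```text
clock: 11.68
tool_pos: [0.5334, -0.0562, 0.2526]
eef_rot: [-0.684, 0.179, 0.684, 0.179]
contact_force: [0.2, 0.2, 0.4]
opening: 0.73
```

```bash
python3 -c "
from h import *
boomrep()"
```

```text
t 11.68 pos [ 0.5334 -0.0562  0.2526] F [0.21 0.19 0.41] M [ 0.022 -0.128  0.048] q [-0.03  0.57  0.08  1.84 -0.07  0.74 -2.  ] op 0.730
axes x,y,z [[-0.001, -0.0, -1.0], [-0.49, -0.872, 0.0], [-0.872, 0.49, 0.001]] yaw(y) -119.3 yaw(z) 150.7
axis in tool (cm) [ 0.    1.25 -0.19]
```

Call:
drive_tool([
  [[6,0,0],[0,0,-0.14],6.4],
  [[6,0,0],[0,0,-0.14],6.4],
  [[6,0,0],[0,0,-0.14],6.4],
  [[6,0,0],[0,0,-0.14],6.4],
  [[6,0,0],[0,0,-0.14],6.4],
  [[0,0,0],[0,0,0],6.4],
  [[-3,0,0],[0,0,0.2],6.4],
  [[0,0,0],[-1.5,0,0],6.4],
  [[0,0,0],[-1.5,0,0],6.4],
  [[0,0,0],[-1.0,0,0],6.4],
  [[-7,0,0],[-0.5,0,0],6.4],
])

```text
clock: 12.6
tool_pos: [0.5379, -0.0589, 0.2989]
eef_rot: [0.643, -0.294, -0.643, -0.295]
contact_force: [1.0, 0.0, -0.2]
opening: 0.725
```

Call:
drive_tool([
  [[-7,0,0],[0,0,0.16],6.4],
  [[-7,0,0],[0,0,0.16],6.4],
  [[-7,0,0],[0,0,0.16],6.4],
  [[-7,0,0],[0,0,0.16],6.4],
  [[-7,0,0],[0,0,0.16],6.4],
  [[-7,0,0],[0,0,0.16],6.4],
  [[-7,0,0],[0,0,0.16],6.4],
  [[-7,0,0],[0,0,0.16],6.4],
  [[-7,0,0],[0,0,0.16],6.4],
  [[-7,0,0],[0,0,0.16],6.4],
  [[-7,0,0],[0,0,0.16],6.4],
  [[-7,0,0],[0,0,0.16],6.4],
])

```text
clock: 13.6
tool_pos: [0.5201, -0.0556, 0.2978]
eef_rot: [-0.674, -0.213, 0.674, -0.213]
contact_force: [0.8, -0.3, -0.1]
opening: 0.726
```

Call:
drive_tool([
  [[-7,0,0],[0,0,0.16],6.4],
  [[-7,0,0],[0,0,0.16],6.4],
  [[-7,0,0],[0,0,0.16],6.4],
  [[-7,0,0],[0,0,0.16],6.4],
  [[-7,0,0],[0,0,0.16],6.4],
  [[-7,0,0],[0,0,0.16],6.4],
  [[-7,0,0],[0,0,0.16],6.4],
  [[-7,0,0],[0,0,0.16],6.4],
  [[-7,0,0],[0,0,0.16],6.4],
  [[-7,0,0],[0,0,0.16],6.4],
  [[-7,0,0],[0,0,0.16],6.4],
  [[-7,0,0],[0,0,0.16],6.4],
])

```text
clock: 14.6
tool_pos: [0.515, -0.0727, 0.2979]
eef_rot: [0.358, 0.609, -0.359, 0.61]
contact_force: [0.1, 0.3, -0.8]
opening: 0.73
```

Call:
drive_tool([
  [[-7,0,0],[0,0,0.16],6.4],
  [[-7,0,0],[0,0,0.16],6.4],
  [[0,0,0],[0,0,0],6.4],
  [[0,0,0],[0,0,0],6.4],
  [[0,0,0],[0,0,0],6.4],
])

```text
clock: 15.02
tool_pos: [0.5169, -0.0751, 0.2978]
eef_rot: [0.286, 0.647, -0.286, 0.647]
contact_force: [-1.1, -0.5, 0.0]
opening: 0.727
```

```bash
python3 -c "
from h import *
boomrep();nutim('n7')"
```

```text
t 15.02 pos [ 0.5169 -0.0751  0.2978] F [-1.1  -0.5   0.05] M [ 0.008 -0.129 -0.032] q [ 0.5   0.56 -0.71  1.8   0.44  0.95  0.33] op 0.727
axes x,y,z [[0.0, -0.0, -1.0], [0.74, 0.673, 0.0], [0.673, -0.74, 0.0]] yaw(y) 42.3 yaw(z) -47.7
axis in tool (cm) [0.   1.37 0.29]
```

Call:
drive_tool([
  [[-7,0,0],[0,0,0.2],6.4],
  [[-7,0,0],[0,0,0.2],6.4],
  [[-7,0,0],[0,0,0.2],6.4],
  [[0,0,0],[0,0,0.1],6.4],
  [[0,0,0],[1.5,0,0],6.4],
  [[0,0,0],[1.5,0,0],6.4],
  [[0,0,0],[1.5,0,0],6.4],
  [[0,0,0],[0,0,0],6.4],
  [[0,0,0],[0,0,0],6.4],
])

```text
clock: 15.87
tool_pos: [0.5222, -0.0793, 0.2525]
eef_rot: [0.164, 0.688, -0.164, 0.687]
contact_force: [0.9, -0.0, -0.6]
opening: 0.719
```

```bash
python3 -c "
from h import *
boomrep()"
```

```text
t 15.87 pos [ 0.5222 -0.0793  0.2525] F [ 0.92 -0.01 -0.62] M [ 0.014 -0.166 -0.061] q [ 0.53  0.65 -0.77  1.84  0.57  0.89  0.59] op 0.719
axes x,y,z [[-0.001, -0.0, -1.0], [0.451, 0.893, -0.001], [0.893, -0.451, -0.001]] yaw(y) 63.2 yaw(z) -26.8
axis in tool (cm) [-0.    1.32  0.1 ]
```

Call:
drive_tool([
  [[6,0,0],[0,0,-0.136],6.4],
  [[6,0,0],[0,0,-0.136],6.4],
  [[6,0,0],[0,0,-0.136],6.4],
  [[6,0,0],[0,0,-0.136],6.4],
  [[6,0,0],[0,0,-0.136],6.4],
  [[6,0,0],[0,0,-0.136],6.4],
  [[6,0,0],[0,0,-0.136],6.4],
  [[6,0,0],[0,0,-0.136],6.4],
  [[6,0,0],[0,0,-0.136],6.4],
  [[6,0,0],[0,0,-0.136],6.4],
  [[6,0,0],[0,0,-0.136],6.4],
  [[6,0,0],[0,0,-0.136],6.4],
])

```text
clock: 16.87
tool_pos: [0.5163, -0.0653, 0.2543]
eef_rot: [0.539, 0.458, -0.536, 0.46]
contact_force: [1.1, 0.2, -0.9]
opening: 0.726
```

Call:
drive_tool([
  [[6,0,0],[0,0,-0.136],6.4],
  [[6,0,0],[0,0,-0.136],6.4],
  [[6,0,0],[0,0,-0.136],6.4],
  [[6,0,0],[0,0,-0.136],6.4],
  [[6,0,0],[0,0,-0.136],6.4],
  [[6,0,0],[0,0,-0.136],6.4],
  [[6,0,0],[0,0,-0.136],6.4],
  [[6,0,0],[0,0,-0.136],6.4],
  [[6,0,0],[0,0,-0.136],6.4],
  [[6,0,0],[0,0,-0.136],6.4],
  [[6,0,0],[0,0,-0.136],6.4],
  [[0,0,0],[0,0,0],6.4],
])

```text
clock: 17.87
tool_pos: [0.5251, -0.0547, 0.2541]
eef_rot: [0.702, 0.093, -0.7, 0.093]
contact_force: [0.7, -1.1, -0.1]
opening: 0.726
```

```bash
python3 -c "
from h import *
boomrep()"
```

```text
t 17.87 pos [ 0.5251 -0.0547  0.2541] F [ 0.66 -1.15 -0.12] M [-0.073 -0.046 -0.02 ] q [ 0.06  0.55 -0.07  1.86  0.05  0.73 -1.34] op 0.726
axes x,y,z [[0.004, 0.0, -1.0], [0.261, -0.965, 0.001], [-0.965, -0.261, -0.004]] yaw(y) -74.9 yaw(z) -164.9
axis in tool (cm) [ 0.    1.39 -0.03]
```

Call:
drive_tool([
  [[4,0,0],[0,0.01,-0.09],6.4],
  [[4,0,0],[0,0.01,-0.09],6.4],
  [[4,0,0],[0,0.01,-0.09],6.4],
  [[4,0,0],[0,0.01,-0.09],6.4],
  [[4,0,0],[0,0.01,-0.09],6.4],
  [[0,0,0],[0,0,0],6.4],
  [[0,0,0],[0,0,0],6.4],
])

```text
clock: 18.45
tool_pos: [0.5288, -0.0548, 0.2534]
eef_rot: [0.707, -0.027, -0.706, -0.028]
contact_force: [0.6, -0.6, -0.1]
opening: 0.731
```

Call:
drive_tool([
  [[4,0,0],[0,0.01,-0.09],6.4],
  [[4,0,0],[0,0.01,-0.09],6.4],
  [[4,0,0],[0,0.01,-0.09],6.4],
  [[0,0,0],[0,0,0],6.4],
  [[0,0,0],[0,0,0],6.4],
])

```text
clock: 18.87
tool_pos: [0.5308, -0.0557, 0.2529]
eef_rot: [0.7, -0.101, -0.7, -0.101]
contact_force: [0.5, 0.3, 0.8]
opening: 0.726
```

```bash
python3 -c "
from h import *
boomrep()"
```

```text
t 18.87 pos [ 0.5308 -0.0557  0.2529] F [0.52 0.34 0.79] M [ 0.002 -0.169  0.046] q [-0.04  0.57  0.1   1.85 -0.08  0.73 -1.76] op 0.726
axes x,y,z [[0.0, 0.0, -1.0], [-0.283, -0.959, -0.0], [-0.959, 0.283, -0.0]] yaw(y) -106.5 yaw(z) 163.5
axis in tool (cm) [-0.    1.23 -0.18]
```

Call:
drive_tool([
  [[4,0,0],[0,0,-0.11],6.4],
  [[4,0,0],[0,0,-0.11],6.4],
  [[4,0,0],[0,0,-0.11],6.4],
  [[0,0,0],[0,0,0],6.4],
  [[0,0,0],[0,0,0],6.4],
])

```text
clock: 19.28
tool_pos: [0.5337, -0.057, 0.2527]
eef_rot: [-0.685, 0.174, 0.685, 0.174]
contact_force: [0.7, -0.1, 0.7]
opening: 0.724
```

Call:
drive_tool([
  [[4,0,0],[0,0,-0.11],6.4],
  [[4,0,0],[0,0,-0.11],6.4],
  [[4,0,0],[0,0,-0.11],6.4],
  [[0,0,0],[0,0,0],6.4],
  [[0,0,0],[0,0,0],6.4],
])

```text
clock: 19.7
tool_pos: [0.5364, -0.0587, 0.2527]
eef_rot: [-0.663, 0.245, 0.664, 0.244]
contact_force: [-0.2, -0.6, -0.4]
opening: 0.727
```

Call:
drive_tool([
  [[4,0,0],[0,0,-0.11],6.4],
  [[4,0,0],[0,0,-0.11],6.4],
  [[4,0,0],[0,0,-0.11],6.4],
  [[0,0,0],[0,0,0],6.4],
  [[0,0,0],[0,0,0],6.4],
])

```text
clock: 20.12
tool_pos: [0.5386, -0.0611, 0.2526]
eef_rot: [-0.634, 0.313, 0.635, 0.312]
contact_force: [-0.4, 0.1, -0.6]
opening: 0.724
```

```bash
python3 -c "
from h import *
boomrep()"
```

```text
t 20.12 pos [ 0.5386 -0.0611  0.2526] F [-0.36  0.11 -0.64] M [-0.102  0.045 -0.062] q [-0.15  0.59  0.29  1.83 -0.24  0.76 -2.22] op 0.724
axes x,y,z [[-0.001, 0.0, -1.0], [-0.793, -0.609, 0.001], [-0.609, 0.793, 0.0]] yaw(y) -142.4 yaw(z) 127.6
axis in tool (cm) [0.   1.18 0.03]
```

Call:
drive_tool([
  [[-3,0,0],[0,0,0.2],6.4],
  [[0,0,0],[-1.5,0,0],6.4],
  [[0,0,0],[-1.5,0,0],6.4],
  [[0,0,0],[-1.5,0,0],6.4],
  [[-7,0,0],[0,0,0.16],6.4],
  [[-7,0,0],[0,0,0.16],6.4],
  [[-7,0,0],[0,0,0.16],6.4],
  [[-7,0,0],[0,0,0.16],6.4],
  [[-7,0,0],[0,0,0.16],6.4],
  [[-7,0,0],[0,0,0.16],6.4],
  [[-7,0,0],[0,0,0.16],6.4],
  [[-7,0,0],[0,0,0.16],6.4],
])

```text
clock: 21.12
tool_pos: [0.5263, -0.0539, 0.2978]
eef_rot: [-0.706, -0.043, 0.706, -0.042]
contact_force: [0.5, -0.5, 0.0]
opening: 0.726
```

Call:
drive_tool([
  [[-7,0,0],[0,0,0.16],6.4],
  [[-7,0,0],[0,0,0.16],6.4],
  [[-7,0,0],[0,0,0.16],6.4],
  [[-7,0,0],[0,0,0.16],6.4],
  [[-7,0,0],[0,0,0.16],6.4],
  [[-7,0,0],[0,0,0.16],6.4],
  [[-7,0,0],[0,0,0.16],6.4],
  [[-7,0,0],[0,0,0.16],6.4],
  [[-7,0,0],[0,0,0.16],6.4],
  [[-7,0,0],[0,0,0.16],6.4],
  [[-7,0,0],[0,0,0.16],6.4],
  [[-7,0,0],[0,0,0.16],6.4],
])

```text
clock: 22.12
tool_pos: [0.5139, -0.0665, 0.2979]
eef_rot: [0.496, 0.504, -0.496, 0.504]
contact_force: [-0.7, 0.7, -0.6]
opening: 0.724
```

Call:
drive_tool([
  [[-7,0,0],[0,0,0.16],6.4],
  [[-7,0,0],[0,0,0.16],6.4],
  [[-7,0,0],[0,0,0.16],6.4],
  [[-7,0,0],[0,0,0.16],6.4],
  [[-7,0,0],[0,0,0.16],6.4],
  [[-7,0,0],[0,0,0.16],6.4],
  [[-7,0,0],[0,0,0.16],6.4],
  [[-7,0,0],[0,0,0.16],6.4],
  [[-7,0,0],[0,0,0.16],6.4],
  [[0,0,0],[0,0,0],6.4],
  [[0,0,0],[0,0,0],6.4],
  [[0,0,0],[0,0,0],6.4],
])

```text
clock: 23.12
tool_pos: [0.5205, -0.0786, 0.2978]
eef_rot: [0.164, 0.688, -0.164, 0.688]
contact_force: [0.5, 0.9, -0.2]
opening: 0.729
```

```bash
python3 -c "
from h import *
boomrep()"
```

```text
t 23.12 pos [ 0.5205 -0.0786  0.2978] F [ 0.53  0.86 -0.21] M [ 0.032 -0.135  0.033] q [ 0.51  0.57 -0.73  1.78  0.46  0.96  0.69] op 0.729
axes x,y,z [[0.0, 0.0, -1.0], [0.45, 0.893, 0.0], [0.893, -0.45, 0.0]] yaw(y) 63.2 yaw(z) -26.8
axis in tool (cm) [0.   1.33 0.28]
```

Down again (0.28 cm along z as a correction), then in small steps with force checks.

Call:
drive_tool([
  [[0,0,0],[0,0,0.2],6.4],
  [[0,0,0],[1.5,0,0],6.4],
  [[0,0,0],[1.5,0,0],6.4],
  [[0,0,0],[1.5,0,0],6.4],
  [[0,0,0],[0,0,0],6.4],
  [[5,0,0],[0,0,-0.114],6.4],
  [[5,0,0],[0,0,-0.114],6.4],
  [[5,0,0],[0,0,-0.114],6.4],
  [[5,0,0],[0,0,-0.114],6.4],
  [[0,0,0],[0,0,0],6.4],
  [[0,0,0],[0,0,0],6.4],
])

```text
clock: 24.03
tool_pos: [0.5191, -0.0769, 0.2535]
eef_rot: [0.279, 0.649, -0.279, 0.65]
contact_force: [-0.0, -0.3, 0.5]
opening: 0.726
```

Call:
drive_tool([
  [[4,0,0],[0,0,-0.09],6.4],
  [[4,0,0],[0,0,-0.09],6.4],
  [[4,0,0],[0,0,-0.09],6.4],
  [[0,0,0],[0,0,0],6.4],
  [[0,0,0],[0,0,0],6.4],
])

```text
clock: 24.45
tool_pos: [0.5173, -0.0749, 0.253]
eef_rot: [0.345, 0.617, -0.345, 0.617]
contact_force: [-0.0, -0.3, 0.6]
opening: 0.723
```

Call:
drive_tool([
  [[4,0,0],[0,0,-0.09],6.4],
  [[4,0,0],[0,0,-0.09],6.4],
  [[0,0,0],[0,0,0],6.4],
  [[0,0,0],[0,0,0],6.4],
])

```text
clock: 24.78
tool_pos: [0.5164, -0.0733, 0.2529]
eef_rot: [0.388, 0.591, -0.387, 0.592]
contact_force: [0.6, 1.4, 1.4]
opening: 0.728
```

```bash
python3 -c "
from h import *
boomrep()"
```

```text
t 24.78 pos [ 0.5164 -0.0733  0.2529] F [0.59 1.37 1.36] M [ 0.155 -0.158  0.076] q [ 0.36  0.58 -0.49  1.86  0.38  0.79  0.08] op 0.728
axes x,y,z [[0.001, 0.0, -1.0], [0.917, 0.399, 0.001], [0.399, -0.917, 0.0]] yaw(y) 23.5 yaw(z) -66.5
axis in tool (cm) [0.   1.36 0.02]
```

Call:
drive_tool([
  [[4,0,0],[0,0,-0.09],6.4],
  [[4,0,0],[0,0,-0.09],6.4],
  [[0,0,0],[0,0,0],6.4],
  [[0,0,0],[0,0,0],6.4],
])

```text
clock: 25.12
tool_pos: [0.5157, -0.0717, 0.2528]
eef_rot: [0.428, 0.563, -0.428, 0.563]
contact_force: [0.8, 0.3, 0.8]
opening: 0.725
```

Call:
drive_tool([
  [[4,0,0],[0,0,-0.09],6.4],
  [[4,0,0],[0,0,-0.09],6.4],
  [[0,0,0],[0,0,0],6.4],
  [[0,0,0],[0,0,0],6.4],
])

```text
clock: 25.45
tool_pos: [0.5152, -0.0701, 0.2527]
eef_rot: [0.466, 0.532, -0.466, 0.532]
contact_force: [0.3, 0.9, 0.7]
opening: 0.728
```

Call:
drive_tool([
  [[4,0,0],[0,0,-0.09],6.4],
  [[4,0,0],[0,0,-0.09],6.4],
  [[0,0,0],[0,0,0],6.4],
  [[0,0,0],[0,0,0],6.4],
])

```text
clock: 25.78
tool_pos: [0.5149, -0.0683, 0.2527]
eef_rot: [-0.502, -0.498, 0.502, -0.498]
contact_force: [0.2, 1.5, 0.2]
opening: 0.729
```

```bash
python3 -c "
from h import *
boomrep()"
```

```text
t 25.78 pos [ 0.5149 -0.0683  0.2527] F [0.18 1.46 0.19] M [ 0.01  -0.209  0.06 ] q [ 0.28  0.56 -0.37  1.87  0.29  0.76 -0.26] op 0.729
axes x,y,z [[-0.0, -0.0, -1.0], [1.0, -0.008, 0.0], [-0.008, -1.0, 0.0]] yaw(y) -0.5 yaw(z) -90.5
axis in tool (cm) [-0.    1.41 -0.04]
```

Call:
drive_tool([
  [[3,0,0],[0,0,-0.07],6.4],
  [[3,0,0],[0,0,-0.07],6.4],
  [[0,0,0],[0,0,0],6.4],
  [[0,0,0],[0,0,0],6.4],
])

```text
clock: 26.12
tool_pos: [0.515, -0.0669, 0.2527]
eef_rot: [-0.527, -0.471, 0.528, -0.471]
contact_force: [1.2, 0.6, -0.2]
opening: 0.725
```

Call:
drive_tool([
  [[3,0,0],[0,0,-0.07],6.4],
  [[3,0,0],[0,0,-0.07],6.4],
  [[0,0,0],[0,0,0],6.4],
  [[0,0,0],[0,0,0],6.4],
])

```text
clock: 26.45
tool_pos: [0.5152, -0.0656, 0.2527]
eef_rot: [-0.551, -0.443, 0.552, -0.443]
contact_force: [0.4, 0.2, 0.5]
opening: 0.729
```

Call:
drive_tool([
  [[3,0,0],[0,0,-0.07],6.4],
  [[3,0,0],[0,0,-0.07],6.4],
  [[0,0,0],[0,0,0],6.4],
  [[0,0,0],[0,0,0],6.4],
])

```text
clock: 26.78
tool_pos: [0.5159, -0.0638, 0.2528]
eef_rot: [0.574, 0.413, -0.573, 0.413]
contact_force: [1.9, 1.9, -1.0]
opening: 0.729
```

```bash
python3 -c "
from h import *
boomrep()"
```

```text
t 26.78 pos [ 0.5159 -0.0638  0.2528] F [ 1.87  1.91 -1.  ] M [ 0.342 -0.439  0.094] q [ 0.21  0.55 -0.28  1.87  0.21  0.74 -0.51] op 0.729
axes x,y,z [[0.001, 0.0, -1.0], [0.948, -0.317, 0.001], [-0.317, -0.948, -0.001]] yaw(y) -18.5 yaw(z) -108.5
axis in tool (cm) [ 0.    1.38 -0.01]
```

Call:
drive_tool([
  [[3,0,0],[0,0,-0.07],6.4],
  [[0,0,0],[0,0,0],6.4],
  [[0,0,0],[0,0,0],6.4],
])

```text
clock: 27.03
tool_pos: [0.5166, -0.0625, 0.2528]
eef_rot: [0.585, 0.398, -0.584, 0.398]
contact_force: [4.7, 3.8, -0.9]
opening: 0.727
```

```bash
python3 -c "
from h import *
boomrep()"
```

```text
t 27.03 pos [ 0.5166 -0.0625  0.2528] F [ 4.73  3.77 -0.87] M [ 0.711 -0.829  0.177] q [ 0.2   0.55 -0.26  1.87  0.2   0.74 -0.55] op 0.727
axes x,y,z [[0.002, 0.001, -1.0], [0.931, -0.366, 0.001], [-0.366, -0.931, -0.002]] yaw(y) -21.5 yaw(z) -111.5
axis in tool (cm) [0.   1.35 0.06]
```

Call:
drive_tool([
  [[-5,0,0],[0,0,0.12],6.4],
  [[-5,0,0],[0,0,0.12],6.4],
  [[0,0,0],[0,0,0],6.4],
  [[0,0,0],[-1.5,0,0],6.4],
  [[0,0,0],[-2,0,0],6.4],
  [[0,0,0],[-2,0,0],6.4],
  [[0,0,0],[0,-2,2],6.4],
  [[0,0,0],[0,-2.5,2.5],6.4],
  [[0,0,0],[0,-2.5,2.5],6.4],
  [[0,0,0],[0,-2.5,2.5],6.4],
  [[0,0,0],[0,-2.5,2.5],6.4],
  [[0,0,0],[0,-2,2],6.4],
])

```text
clock: 28.03
tool_pos: [0.3456, -0.1759, 0.3075]
eef_rot: [-0.548, -0.446, 0.55, -0.445]
contact_force: [-0.3, -1.2, 0.3]
opening: 0.724
```

Call:
drive_tool([
  [[0,0,0],[0,0,2.5],6.4],
  [[0,0,0],[0,0,2.5],6.4],
  [[0,0,0],[0,0,2.5],6.4],
  [[0,0,0],[0,0,2.5],6.4],
  [[0,0,0],[0,0,2.5],6.4],
  [[0,0,0],[0,0,0],6.4],
  [[0,0,0],[0,0,0],6.4],
])

```text
clock: 28.62
tool_pos: [0.3227, -0.2979, 0.3074]
eef_rot: [-0.549, -0.446, 0.55, -0.445]
contact_force: [-0.3, 0.7, -0.0]
opening: 0.726
```

Run:
```python
from h import *
boomrep()
a=snap('top','top9');b=snap('scene','scene9')
A=cv2.resize(a['color'][100:225,275:405],None,fx=3,fy=3,interpolation=cv2.INTER_CUBIC)
B=cv2.resize(b['color'][170:240,290:360],None,fx=6,fy=6,interpolation=cv2.INTER_CUBIC)[:375,:390]
cv2.imwrite('pics/c9.png',np.hstack([A,B])[:,:,::-1])
```

```text
t 28.62 pos [ 0.3227 -0.2979  0.3074] F [-0.29  0.71 -0.03] M [-0.01  -0.06   0.004] q [ 0.87  0.38 -0.32  2.01  0.17  0.78  0.24] op 0.726
axes x,y,z [[-0.002, 0.0, -1.0], [0.978, -0.207, -0.002], [-0.207, -0.978, -0.0]] yaw(y) -12.0 yaw(z) -102.0
axis in tool (cm) [ -0.03  15.42 -26.76]
```

View pics/c9.png

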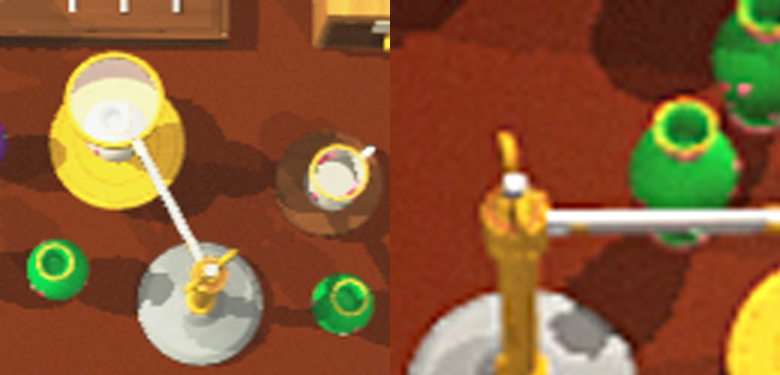

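```bash
python3 -c "
from h import *
a=load('top0');b=load('top9')
d=np.abs(a['color'].astype(int)-b['color']).sum(2)>120
for n,(u,v) in dict(hammer=(178,200),jug=(236,257),snuff=(417,249),calip=(467,200),can=(388,160)).items(): print(n,int(d[v-20:v+20,u-20:u+20].sum()))
print(r.finish_job())"
```

```text
hammer 0
jug 0
snuff 129
calip 0
can 55
the job is handed in; nothing more can be done
None
```

I pushed the magnifier arm round until its lens was over the vase's mouth. Then I turned the wing nut home with three clockwise fingertip strokes, backed off clear of everything and handed the job in at about 29 s. No verdict came back.

**Lens:** in the last top view it sits exactly where it was before the nut was turned. It is about 4–6 mm from the vase mouth, with the arm at 28.0° and the mouth at 28.4° from the same camera. The limit is 15 mm.

**Nut:** the push force on the third stroke rose from about 1 N to about 6 N within a few degrees, which I took to be the stop. The wings read about −18° at the start and −56° at the end, so the nut turned about 398° (6.95 rad). As it started at 0 or above, it should be inside the 0.25 rad tolerance, but my wing readings are only good to about 5°.

**Other pieces:** comparing the first and last top views, there was no change around the hammer, jug or calipers. Some pixels changed near the snuff box (129) and the coffee can (55). I put these down to the arm and shadows, but did not check. The can looked in place in the last picture. The snuff box I never looked at up close, though the tool stayed at least 0.2 m above the table throughout.

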